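# Drying tray over the kerb and home against the buffer

## Robot

A 7-joint arm with a two-finger parallel gripper is mounted at the origin on the work surface. World frame = base frame: x ahead of the robot, y to its left, z up, the work surface at z = 0. Lengths are in m, angles in rad, forces in N, time in s.
With the tool pointing down it reaches from about 0.35 to 0.775 m from the base axis. Payload 3.1 kg.
Tool frame: the origin (TCP) lies at the very end of the fingers, on their centre line; the grasp point (between the pads) lies 19 mm behind it; z points along the fingers, y is the line along which they close (so a half turn about z gives the same grasp; the last joint's range is limited). The gripper opens to 85 mm and grips with 20 to 120 N. Pads are 22 mm wide; open, the fingers measure 114 mm over their backs; the gripper's body (76 mm by 85 mm) begins 54 mm behind the grasp point. The pads swing forward as they close: fully open they stand 13 mm farther back than shut.
Start: joints at [1.252, 0.311, 0.014, 1.512, -0.004, 1.319, -0.027], TCP at [0.15, -0.529, 0.231] pointing down, gripper open.
Joint ranges: [-2.7, 2.7], [-0.3, 1.91], [-1.27, 1.3], [0.12, 2.57], [-1.44, 4.58], [0.2, 2.03], [-3.05, 3.05]. Speed limits (rad/s): [2.79, 2.79, 3.14, 3.14, 3.14, 3.14, 3.14].

## Interface

Orientations are given as [roll, pitch, yaw] about the fixed x, y, z axes, in that order (R = Rz(yaw) Ry(pitch) Rx(roll)).
In Python, from plant import ctrl gives the robot as it stands. Calls block until the motion is done:
- ctrl.goto(position, orientation): joint-space move of the TCP to a pose.
- ctrl.servo_line(position, ori=None, max_speed=0.15): straight line of the TCP; ori=None keeps the orientation; max_speed is the mean speed in m/s.
- ctrl.move_joints(angles): joint-space move.
- ctrl.gripper_open() and ctrl.close_gripper(): open the fingers fully, or close them until they stop; the grip force is fixed at half the most.
- ctrl.pause(seconds).
- ctrl.solve_ik(position, orientation): joint angles nearest the present ones, or None.
- ctrl.get_obs(): the state.
- ctrl.snapshot(name): name is "scene" or "top" or "wrist"; returns a dict with "color" (480x640x3 uint8, red, green, blue), "z_map" (480x640 float32, m along the optical axis (not along the pixel's ray), 0 where there is no reading), "fx", "fy", "cx", "cy" (pixels), "rvec" (rotation vector, rad) and "tvec" (3), from world to camera coordinates, as OpenCV has them; the wrist camera has in their place "hand_eye" (4x4, takes a point from camera to tool coordinates, whose origin is the TCP and whose axes are the flange's). Camera axes: x right, y down, z forward; pixel columns grow to the right and rows downward; lengths in m; the calibration is good to about 2 mm. The wrist camera is an equidistant fisheye: a pixel r from the principal point sees the ray r / f radians off the axis. A picture is of the moment at which its call begins: read the wrist's pose just before it.
A pose or a line that the arm cannot do raises ctrl.PlanningError and nothing moves.
- ctrl.job_done(): hands the job in; it is judged then, once.
The state is a dict: "clock": time; "q": joint angles; "joint_velocities": joint speeds; "tau": joint torques, N m; "tool_pos": TCP position; "tcp_rot": TCP orientation; "force": force on the tool from outside, world axes, zero at the start; "ft_torque": the same for the moment, N m; "width": opening from 0.0 (shut) to 1.0 (fully open); "gripper_force": force on a finger pad.
Only numpy, scipy, OpenCV 4.12 (cv2) and the standard library are available. Lean on these libraries where they do the work, as an engineer would, in place of code of your own. Each camera call takes 0.05 s, during which the arm holds its last target. There are 200 camera calls.

## Task

Slide the blue tray of fresh clay vases along the table until its leading edge, still down on the table, is butted against the maroon kerb of the drying bay, then lift only its leading edge up and rest it on the kerb while its trailing edge still stands on the table. Then push it on over the kerb until it lies flat and wholly on the deck, and press it gently but firmly home (about 12 N, held for half a second) against the sprung rubber buffer and leave it resting there. Do not carry the tray or ram the kerb or the buffer, keep the vases standing in it, and do not disturb the white cup and the clay ring beside the bay.

Things in the scene. Friction and masses are not known exactly. Their poses are not given: they have to be found in the camera images.
- tray: open blue plastic tray, 170 mm long (x), 120 wide (y), walls 40 high, 5 thick; 0.34 kg (varies by a fifth) plus three vases of 0.05 kg; sliding it takes 2 to 6 N. Origin: centre of the underside; +x: its leading end, towards the kerb. On the middle of each end wall an upright grip post, 14 mm (x) by 22 mm (y), rises to 80 mm above the underside
- lead_grip (a point): point inside the leading grip post, 66 mm above the tray's underside and 78 mm ahead of its origin; pinch the post here across its 22 mm (along the tray's y) from above; the fingertips then just clear the 40 mm wall
- rear_grip (a point): the same point in the trailing grip post, 78 mm behind the tray's origin
- lead_edge (a point): middle of the bottom edge of the tray's leading end (85 mm ahead of its origin)
- rear_edge (a point): middle of the bottom edge of the tray's trailing end (85 mm behind its origin)
- bay: fixed drying bay: level pale grey deck 310 mm long (x), 170 wide (y), top 16 mm above the table; maroon side rails 146 mm apart inside, 36 mm high above the table, start 30 mm behind the kerb face. Origin: at table height, middle of the foot of the kerb's front face; +x is the way in (roughly the robot's left), y across, z up
- kerb: the maroon steel kerb that forms the front edge of the bay: upright front face 16 mm high, 170 wide, at x = 0 of the bay, its top flush with the deck; same origin and axes as the bay. Rigid; keep pushes on it below about 20 N; a push at the grips' height of over about 8 N tips the tray's trailing end up
- buffer: buffer at the deck's far end on its middle line. Origin: at table height under the front of its dark mount, 260 mm in from the kerb face; x as the bay's. Its rubber pad, 21 to 51 mm above the table, stands 35 to 75 mm out of the mount towards the kerb, unmeasured: find it by feel. Sprung 2 N/mm, 14 mm at most; let go, it eases the tray back by up to 8 mm. Keep below 20 N
- vase1: grey clay vase, about 40 mm across and 62 mm high, standing loose in the tray; origin: centre of its foot, z up
- vase2: grey clay vase, about 40 mm across and 58 mm high, standing loose in the tray; origin: centre of its foot, z up
- vase3: grey clay vase, about 40 mm across and 55 mm high, standing loose in the tray; origin: centre of its foot, z up
- slip_cup: bystander: white plastic cup, 66 mm across, 75 high; origin: centre of its underside
- test_ring: bystander: grey clay ring lying flat, 60 mm across, 35 high; origin: centre of its underside

How it is judged:
By the outcome, as a careful person would: the job done as asked, in the order asked, and still so for the second after the job is handed in, with the robot touching nothing.
It also fails if it takes over 72 s, if anything falls off the work surface, if the arm or the gripper's body presses on something with over 40 N, if the wrist force passes 120 N, or if a joint passes its speed limit or range.

## Working session

There is one attempt and no reset: what is moved stays moved. The work goes in short steps, each a Python script; the robot and the scene stay as the last script left them, time stands still between calls to the robot, and variables do not carry over. Pictures are saved under pics/ and viewed, at most 10 in all, crops included, and the job is handed in when it is done.

```bash
mkdir -p pics; ls; python3 - <<'E'
from plant import ctrl
import cv2, numpy as np, pickle
o=ctrl.get_obs(); print({k:np.round(v,3) for k,v in o.items()})
S={}
for n in("scene","top"):
    s=ctrl.snapshot(n); S[n]=s
    cv2.imwrite(f"pics/{n}0.png",s["color"][:,:,::-1]); print(n,s["fx"],s["cx"],s["cy"],s["rvec"],s["tvec"])
pickle.dump(S,open("s0.pkl","wb"))
E
```

```text
pics
{'clock': np.float64(0.0), 'q': array([ 1.252,  0.312,  0.014,  1.513, -0.004,  1.319, -0.027]), 'joint_velocities': array([-0.001, -0.   , -0.   ,  0.002,  0.   , -0.002,  0.001]), 'tau': array([ 0.0000e+00, -3.7992e+01,  1.4600e-01, -2.3059e+01,  1.2000e-02,
        1.4000e-02, -0.0000e+00]), 'tool_pos': array([ 0.15 , -0.528,  0.23 ]), 'tcp_rot': array([-3.139,  0.   ,  0.277]), 'force': array([0.436, 0.298, 0.823]), 'ft_torque': array([-0.006,  0.039,  0.013]), 'gripper_force': np.float64(0.0), 'width': np.float64(1.001)}
scene 557.9423174367299 329.0708694353336 243.72810626518898 [ 2.19299731  1.0650663  -0.38773273] [-0.40438871 -0.28006741  1.48205731]
top 443.1077011440372 313.46608263762266 245.50327902493862 [ 2.19886617 -2.14371422  0.1101117 ] [0.00094806 0.61246475 0.94291323]
```

View pics/scene0.png

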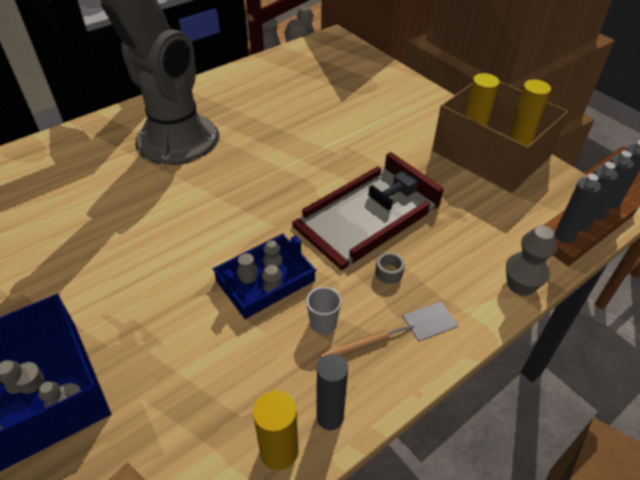

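View pics/top0.png

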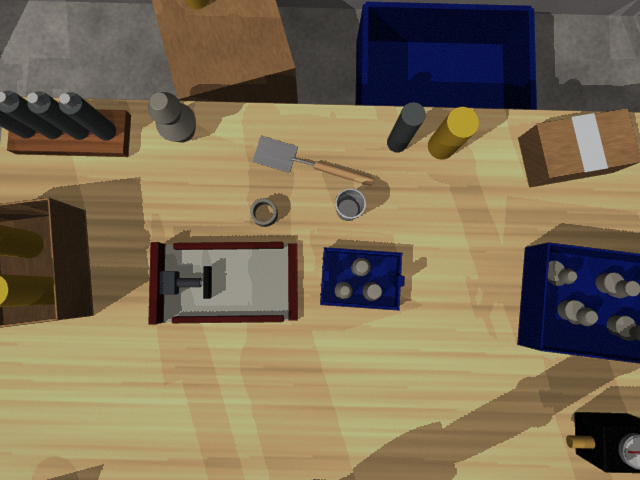

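The top view shows the tray at about (322–403, 248–310), with its leading end on the left. The kerb is the maroon strip at columns 289–298, the buffer pad is near (207,282), the cup at (350,204) and the ring at (264,212). In the scene view the tray is at (265,275), and its leading post at (296,243). Next I'll measure these.

```bash
cat > vis.py <<'E'
import cv2, numpy as np
def cloud(s):
    v,u=np.mgrid[:480,:640]; z=s["z_map"].astype(float)
    c=np.stack([(u-s["cx"])/s["fx"]*z,(v-s["cy"])/s["fy"]*z,z],-1)
    R=cv2.Rodrigues(np.array(s["rvec"],float))[0]
    return (c-np.array(s["tvec"]).ravel())@R
def ray(s,px,h):   # pixels -> points on plane z=h
    R=cv2.Rodrigues(np.array(s["rvec"],float))[0]; o=-R.T@np.array(s["tvec"]).ravel()
    px=np.atleast_2d(px).astype(float)
    d=np.c_[(px[:,0]-s["cx"])/s["fx"],(px[:,1]-s["cy"])/s["fy"],np.ones(len(px))]@R
    return o+d*((h-o[2])/d[:,2])[:,None]
def blue(s):
    h=cv2.cvtColor(s["color"],cv2.COLOR_RGB2HSV); return cv2.inRange(h,(110,120,25),(130,255,255))>0
def maroon(s):
    h=cv2.cvtColor(s["color"],cv2.COLOR_RGB2HSV); return (((h[...,0]<8)|(h[...,0]>170))&(h[...,1]>130)&(h[...,2]>15)&(h[...,2]<140))
def rect(P):
    (c,wh,a)=cv2.minAreaRect(np.float32(P[:,:2]*1000)); return np.round(c,1),np.round(wh,1),round(a,2)
E
python3 - <<'E'
import pickle; from vis import *
S=pickle.load(open("s0.pkl","rb"))
for n,s in S.items():
    P=cloud(s); x,y,z=P[...,0],P[...,1],P[...,2]
    tab=(x>.3)&(x<.7)&(y>-.35)&(y<.45)
    print(n,"table z",np.median(z[tab&(abs(z)<.01)]))
    b=blue(s)&tab&(y<.15)
    for lo,hi in((.03,.05),(.06,.1)):
        q=P[b&(z>lo)&(z<hi)]; print("blue",lo,len(q),np.median(q[:,2]),q.min(0).round(4),q.max(0).round(4),rect(q))
    for k in (-1,1):
        yc=np.median(P[b][:,1]); q=P[b&(z>.06)&((y-yc)*k>0)]
        if len(q): print(" post",k,len(q),q.mean(0).round(4),q.min(0).round(4),q.max(0).round(4))
    m=maroon(s)&tab&(z<.1)
    for lo,hi in((.01,.021),(.03,.042)):
        q=P[m&(z>lo)&(z<hi)]; print("maroon",lo,len(q),np.median(q[:,2]),q.min(0).round(4),q.max(0).round(4),rect(q))
    g=tab&~m&(y>.05)&(z>.011)&(z<.021); q=P[g]; print("deck",len(q),np.median(q[:,2]),q.min(0).round(4),q.max(0).round(4),rect(q))
E
```

```text
scene table z 0.0004936986927471664
blue 0.03 942 0.0386894224632499 [ 0.4796 -0.174   0.03  ] [ 6.11e-01 -1.00e-04  4.99e-02] (array([545.4, -87. ]), array([171.1, 125.5]), 87.6)
blue 0.06 215 0.07663380238078424 [ 0.5292 -0.1715  0.06  ] [ 0.5606 -0.005   0.0847] (array([544.6, -88.1]), array([166.5,  24.1]), 87.03)
 post -1 124 [ 0.5436 -0.1654  0.0749] [ 0.5292 -0.1715  0.06  ] [ 0.5529 -0.157   0.0834]
 post 1 91 [ 0.5504 -0.0121  0.0734] [ 0.5364 -0.0165  0.0604] [ 0.5606 -0.005   0.0847]
maroon 0.01 774 0.01602824144515695 [0.4463 0.0502 0.01  ] [0.6216 0.3574 0.021 ] (array([533.1, 203.1]), array([171.4, 304.1]), 1.65)
maroon 0.03 1047 0.035727821310058035 [0.4412 0.0791 0.03  ] [0.6207 0.3556 0.042 ] (array([530.1, 217.2]), array([176.1, 271.2]), 1.93)
deck 4586 0.016584406758628593 [0.4387 0.0545 0.011 ] [0.6998 0.3694 0.021 ] (array([560. , 215.5]), array([257.6, 295.4]), 6.36)
top table z 0.00020133666580987814
blue 0.03 707 0.039650358171798496 [ 0.4787 -0.1745  0.0303] [ 0.6073 -0.0019  0.0496] (array([543.3, -87.6]), array([169.9, 123.1]), 87.45)
blue 0.06 153 0.07980744783763723 [ 0.5298 -0.1712  0.0602] [ 0.5571 -0.0029  0.0836] (array([543.4, -87.3]), array([168.2,  21.3]), 87.64)
 post -1 80 [ 0.5395 -0.1639  0.0778] [ 0.5298 -0.1712  0.0602] [ 0.5508 -0.1587  0.0834]
 post 1 206 [0.5267 0.0076 0.6732] [ 0.5158 -0.0173  0.0602] [0.5571 0.0173 0.9989]
maroon 0.01 606 0.015867145097145825 [0.4502 0.0497 0.0107] [0.6161 0.0733 0.0209] (array([533.2,  60.7]), array([165.8,  18.4]), 2.53)
maroon 0.03 1313 0.035956460399582994 [0.4387 0.0799 0.0301] [0.6177 0.3473 0.0418] (array([528.2, 213.8]), array([172.3, 262.9]), 2.0)
deck 7591 0.0161017777226127 [0.437  0.0502 0.011 ] [0.6998 0.3484 0.021 ] (array([570.1, 200.5]), array([254.7, 295.1]), 2.28)
```

```bash
cat > m.py <<'E'
import pickle; from vis import *
S=pickle.load(open("s0.pkl","rb"))
def fit(Q):  # line y=f(x)/dir
    v=cv2.fitLine(np.float32(Q[:,:2]*1000),cv2.DIST_HUBER,0,.01,.01).ravel(); 
    if v[1]<0 and abs(v[1])>.7: v[:2]*=-1
    return np.round(np.degrees(np.arctan2(v[1],v[0])),2),v[2:].round(1)
for n,s in S.items():
    P=cloud(s); x,y,z=P[...,0],P[...,1],P[...,2]
    m=maroon(s)&(x>.42)&(x<.65)&(y>.03)&(y<.4)
    k=m&(y<.09)&(z<.022)
    # kerb front edge: for every x-bin the smallest y
    q=P[k&(z>.012)]; E=np.array([q[(abs(q[:,0]-c)<.003)][:,[1]].min() for c in np.arange(.46,.61,.005)]); X=np.arange(.46,.61,.005)
    print(n,"kerb front",fit(np.c_[X,E]), "x range",q[:,0].min(),q[:,0].max())
    for sg in(-1,1):
        q=P[m&(z>.033)&(z<.04)&((x-.53)*sg>.05)&(y>.1)&(y<.29)]; print("rail",sg,len(q),fit(q))
    # pad & mount
    d=(x>.5)&(x<.56)&(y>.15)&(y<.3)&(z>.045)&(z<.09); q=P[d]; print("buffer",q.min(0).round(3),q.max(0).round(3),rect(q))
    # vases: non-blue points inside the tray above rim
    d=(~blue(s)&(x>.485)&(x<.605)&(y>-.165)&(y<-.01)&(z>.046)&(z<.075)).astype(np.uint8)
    N,L,st,c=cv2.connectedComponentsWithStats(d)
    for i in range(1,N):
        if st[i,4]>15:
            q=P[L==i]; print("vase",st[i,4],q.mean(0).round(3),q.min(0).round(3),q.max(0).round(3))
    t=blue(s)&(x<.65)&(x>.45)&(y>-.2)&(y<.02)&(z>.035)&(z<.045)
    for a,w in(("x-",x<.495),("x+",x>.59)):
        q=P[t&w]; print("wall",a,len(q),fit(q))
E
python3 m.py
python3 - <<'E'
import numpy as np
from plant import ctrl
for y in(-.0,-.17,.25):
  for yaw in(1.54,-1.6): 
    q=ctrl.solve_ik([.54,y,.05],[np.pi,0,yaw]); print(y,yaw,None if q is None else np.round(q,2))
E
```

```text
scene kerb front (np.float32(1.92), array([531.9,  52.9], dtype=float32)) x range 0.4515115882586869 0.6213695162911763
rail -1 273 (np.float32(92.2), array([452.4, 192.4], dtype=float32))
rail 1 328 (np.float32(91.77), array([612.4, 192.2], dtype=float32))
buffer [0.5   0.239 0.045] [0.559 0.3   0.057] (array([529.3, 269.2]), array([59.1, 60.7]), 0.52)
vase 195 [ 0.523 -0.052  0.061] [ 0.506 -0.065  0.046] [ 0.535 -0.034  0.072]
vase 218 [ 0.52  -0.113  0.06 ] [ 0.5   -0.127  0.046] [ 0.534 -0.095  0.069]
vase 240 [ 0.574 -0.088  0.056] [ 0.556 -0.105  0.046] [ 0.589 -0.068  0.066]
wall x- 162 (np.float32(88.12), array([ 486.7, -100.3], dtype=float32))
wall x+ 362 (np.float32(87.47), array([602.8, -93.7], dtype=float32))
top kerb front (np.float32(1.67), array([546. ,  53.4], dtype=float32)) x range 0.4501696096838116 0.6160713430945034
rail -1 489 (np.float32(91.74), array([448.7, 194.6], dtype=float32))
rail 1 496 (np.float32(91.69), array([608.5, 183.6], dtype=float32))
buffer [0.501 0.236 0.045] [0.559 0.3   0.059] (array([527.8, 269.2]), array([57.9, 62.8]), 3.9)
vase 243 [ 0.568 -0.086  0.056] [ 0.55  -0.106  0.046] [ 0.586 -0.069  0.065]
vase 184 [ 0.516 -0.051  0.063] [ 0.502 -0.065  0.052] [ 0.532 -0.036  0.071]
vase 179 [ 0.516 -0.113  0.063] [ 0.501 -0.128  0.047] [ 0.531 -0.098  0.067]
wall x- 245 (np.float32(87.73), array([485.1, -86. ], dtype=float32))
wall x+ 266 (np.float32(87.64), array([600.9, -90.2], dtype=float32))
-0.0 1.54 [ 0.46  0.56 -0.67  1.76  0.41  0.97 -0.41]
-0.0 -1.6 [ 0.7   0.73 -1.08  1.75  0.72  1.11  2.49]
-0.17 1.54 [ 0.69  0.58 -0.58  1.68  0.37  0.99 -0.05]
-0.17 -1.6 [ 0.3   0.51 -0.03  1.7   0.02  0.93 -2.91]
0.25 1.54 [ 0.11  0.74 -0.89  1.59  0.62  1.12 -0.97]
0.25 -1.6 [ 0.2   0.84 -1.08  1.59  0.78  1.2   2.07]
```

```bash
cat > h.py <<'E'
import numpy as np, json, os
from plant import ctrl
from scipy.spatial.transform import Rotation as Ro
BO=np.array([.5345,.0525]); BY=np.radians(91.8)
bx=np.array([np.cos(BY),np.sin(BY)]); by=np.array([-bx[1],bx[0]])
def W(x,y): return BO+x*bx+y*by          # bay -> world
def B(p): d=np.asarray(p)[:2]-BO; return np.array([d@bx,d@by])
def tcp(o,yaw,th,end,gz=.047):           # tray origin (3), yaw, nose-up th, end +1/-1 -> TCP pose
    R=Ro.from_euler("xyz",[0,-th,yaw]); return np.array(o)+R.apply([.078*end,0,gz]), [np.pi,-th,yaw]
def obs():
    return ctrl.get_obs()
def F(f0=0):                              # force in bay axes
    f=np.mean([ctrl.get_obs()["force"] for _ in range(5)],0); return np.array([f[:2]@bx,f[:2]@by,f[2]])-f0
def rep(t=""):
    o=ctrl.get_obs(); print(t,"t",round(float(o["clock"]),2),"tcp",np.round(o["tool_pos"],4),"bay",B(o["tool_pos"]).round(4),"rpy",np.round(o["tcp_rot"],3),"F",F().round(2),"w",round(float(o["width"]),3),"gf",round(float(o["gripper_force"]),1))
E
python3 - <<'E'
from h import *
p,r=tcp([.5437,-.0875,0],np.radians(87.65),0,1)
ctrl.goto([p[0],p[1],.15],r); rep("above")
ctrl.servo_line(p,max_speed=.08); rep("down")
import cv2; cv2.imwrite("pics/w1.png",ctrl.snapshot("wrist")["color"][:,:,::-1])
cv2.imwrite("pics/s1.png",ctrl.snapshot("scene")["color"][130:350,180:460,::-1].repeat(2,0).repeat(2,1))
E
```

```text
above t 2.44 tcp [ 0.547  -0.0116  0.1499] bay [-0.0645 -0.0105] rpy [-3.142e+00  1.000e-03  1.527e+00] F [0.56 0.   0.19] w 1.0 gf 0.0
down t 3.88 tcp [ 0.5474 -0.0095  0.0476] bay [-0.0623 -0.011 ] rpy [ 3.14 -0.    1.53] F [ 1.25 -0.66 -0.09] w 0.999 gf 0.0
```

View pics/w1.png

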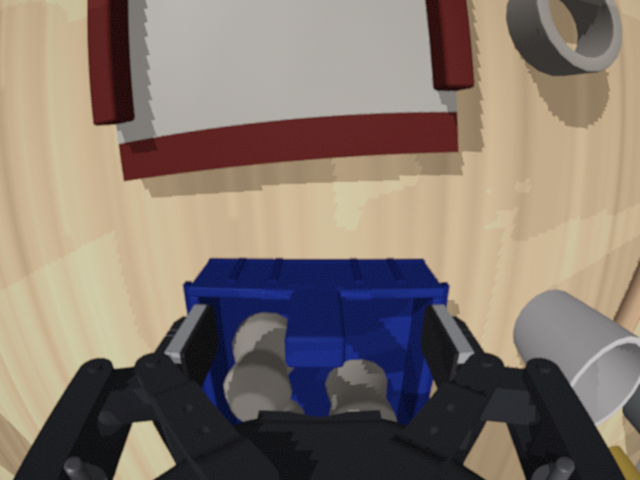

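The post (column 317) sits midway between the pads (columns 187 and 452). The kerb is ahead at rows 110–180 and the cup is clear on the right. Next I close and slide.

```bash
python3 - <<'E'
from h import *
F0=F()
ctrl.close_gripper(); rep("closed")
p0=ctrl.get_obs()["tool_pos"]; z=float(p0[2])
o=np.r_[W(-.093,0),z-.047]
p,r=tcp(o,BY,0,1)
print("target",p.round(4))
# slide in 2 segments, rotating gradually
ctrl.servo_line([*(p0[:2]+(p[:2]-p0[:2])*.6),z],[np.pi,0,np.radians(90.2)],max_speed=.04); rep("mid")
ctrl.servo_line(p,r,max_speed=.04); rep("near")
import cv2,pickle
s=ctrl.snapshot("top"); pickle.dump({"top":s,"scene":ctrl.snapshot("scene")},open("s1.pkl","wb"))
cv2.imwrite("pics/t2.png",cv2.resize(s["color"][190:340,130:430,::-1],None,fx=2.6,fy=2.6))
from vis import *
b=blue(s);P=cloud(s);x,y,zz=P[...,0],P[...,1],P[...,2]
q=P[b&(zz>.033)&(zz<.047)&(x>.45)&(x<.65)&(y>-.2)&(y<.05)]; print(rect(q))
E
```

```text
closed t 4.58 tcp [ 0.5469 -0.0094  0.0472] bay [-0.0623 -0.0105] rpy [ 3.142 -0.     1.529] F [-0.18  1.21  1.74] w 0.246 gf 59.2
target [0.535  0.0375 0.0472]
mid t 5.46 tcp [0.5393 0.0201 0.0472] bay [-0.0326 -0.0038] rpy [-3.141e+00 -2.000e-03  1.575e+00] F [-0.13  0.74  1.92] w 0.246 gf 59.3
near t 6.09 tcp [0.5345 0.0392 0.0472] bay [-0.0133  0.0004] rpy [-3.141e+00 -2.000e-03  1.604e+00] F [0.43 1.79 1.43] w 0.249 gf 59.2
(array([538.1, -68.5]), array([123.1, 111.1]), 1.77)
```

View pics/t2.png

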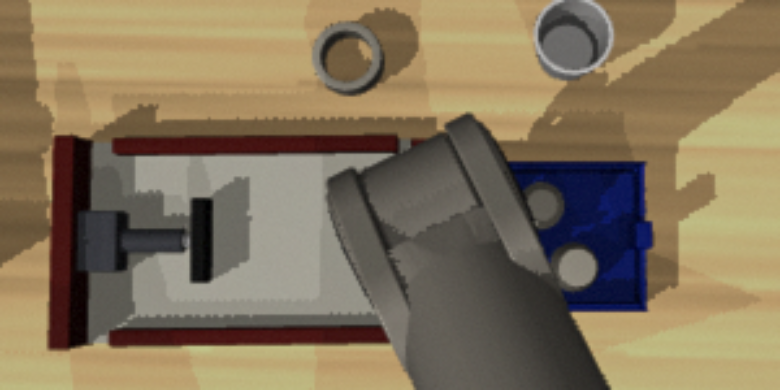

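The tray edges are now square to the bay (1.77° against 1.8°) and the leading end is a few mm short of the kerb. Next I creep to contact.

```bash
cat >> h.py <<'E'
def Fm(n=4):
    a=[]
    for _ in range(n): a.append(ctrl.get_obs()["force"]); ctrl.pause(.02)
    f=np.mean(a,0); return np.array([f[:2]@bx,f[:2]@by,f[2]])
E
python3 - <<'E'
from h import *
p,r=tcp(np.r_[W(-.093,0),.0002],BY,0,1)
f=Fm(); print(f.round(2))
for i in range(1,15):
    q=p+np.r_[bx,0]*.001*i
    ctrl.servo_line(q,r,max_speed=.01); f=Fm()
    print(i,B(ctrl.get_obs()["tool_pos"]).round(4),f.round(2))
    if f[0]<-6: break
rep()
E
```

```text
[2.32 0.72 1.12]
1 [-0.0135  0.0003] [1.84 1.25 1.74]
2 [-0.0135  0.0002] [0.3  1.88 2.58]
3 [-0.0133  0.0001] [-2.69  2.68  3.65]
4 [-0.0113 -0.0005] [-2.74  0.11  1.39]
5 [-0.0096 -0.0003] [-1.83 -0.69  0.2 ]
6 [-0.0086 -0.0001] [-1.76 -1.1   0.15]
7 [-0.0079 -0.    ] [-2.57 -1.41  0.01]
8 [-0.0079 -0.    ] [-4.89 -0.68  0.7 ]
9 [-0.0077 -0.0001] [-6.17 -0.82  1.17]
 t 9.11 tcp [0.5348 0.0448 0.0472] bay [-0.0077 -0.0001] rpy [-3.141e+00  2.000e-03  1.602e+00] F [-5.74  0.08  1.86] w 0.249 gf 59.2
```

Contact is at TCP bay-x −7.8 mm, so the leading edge is at about −0.7 mm and the push is about 6 N. Now I lift the leading edge, pivoting about the trailing edge, and set it on the kerb.

```bash
cat >> h.py <<'E'
def pose(xr,th,end,zr=.0002,y=0.):        # rear edge at bay x=xr, height zr, nose-up th -> TCP pose
    R=Ro.from_euler("xyz",[0,-th,BY]); o=np.r_[W(xr,y),zr]+R.apply([.085,0,0]); return tcp(o,BY,th,end)
E
python3 - <<'E'
from h import *
D=np.radians
xr=-.1708
for th in (2.2,4.5,7.0):
    p,r=pose(xr,D(th),1); ctrl.servo_line(p,r,max_speed=.025); print(th,"F",Fm().round(2)); rep()
for dx in(.008,.018):
    p,r=pose(xr+dx,D(7),1); ctrl.servo_line(p,r,max_speed=.025); print(dx,"F",Fm().round(2)); rep()
import cv2,pickle
s=ctrl.snapshot("scene"); cv2.imwrite("pics/s3.png",cv2.resize(s["color"][130:340,180:450,::-1],None,fx=2.8,fy=2.8))
E
```

```text
2.2 F [-2.54 -1.08 -1.84]
 t 9.62 tcp [0.5347 0.043  0.0532] bay [-0.0095  0.0001] rpy [-3.141 -0.038  1.602] F [-2.39 -0.38 -2.05] w 0.251 gf 59.5
4.5 F [-0.9  -0.59 -2.63]
 t 10.11 tcp [0.5347 0.041  0.0598] bay [-0.0115  0.0002] rpy [-3.141 -0.079  1.602] F [-0.93 -0.01 -2.51] w 0.25 gf 59.5
7.0 F [ 0.27 -0.25 -2.63]
 t 10.62 tcp [0.5349 0.038  0.0667] bay [-0.0145  0.0001] rpy [-3.142 -0.122  1.602] F [-0.83 -0.05 -2.74] w 0.249 gf 59.5
0.008 F [ 1.11  0.72 -1.63]
 t 11.16 tcp [0.5345 0.047  0.0669] bay [-0.0055  0.0002] rpy [-3.141 -0.123  1.603] F [ 2.15 -0.46 -2.31] w 0.245 gf 59.6
0.018 F [ 0.64  0.41 -1.86]
 t 11.78 tcp [0.5343 0.0564 0.0669] bay [0.0039 0.    ] rpy [ 3.142 -0.123  1.603] F [ 1.06 -0.7  -1.75] w 0.247 gf 59.5
```

View pics/s3.png

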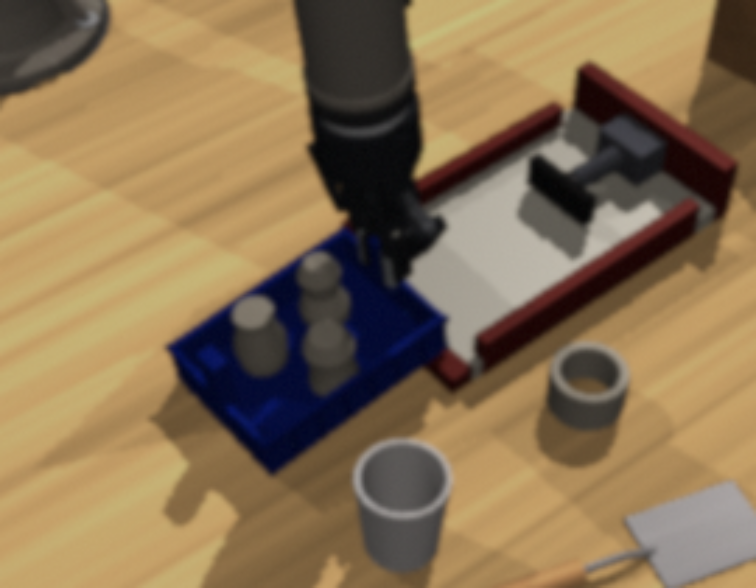

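The tray is pitched nose-up with its leading end over the kerb at around (415,270). Its trailing end is on the table and all three vases are standing. Lower it onto the kerb, release, and move to the rear post.

```bash
python3 - <<'E'
from h import *
D=np.radians; xr=-.1528
for th in (6.2,5.9,5.6):
    p,r=pose(xr,D(th),1); ctrl.servo_line(p,r,max_speed=.01); f=Fm(); print(th,"F",f.round(2))
    if f[2]>.5: break
rep("rest")
ctrl.gripper_open(); rep("open")
ax=Ro.from_euler("xyz",r).apply([0,0,-1])
ctrl.servo_line(p+ax*.075,max_speed=.12)
q,r2=pose(xr,D(6),-1); ax=Ro.from_euler("xyz",r2).apply([0,0,-1])
ctrl.servo_line(q+ax*.09,r2,max_speed=.15); rep("above rear")
from vis import *
import pickle
S={n:ctrl.snapshot(n) for n in("scene","top")}; pickle.dump(S,open("s2.pkl","wb"))
print("expected post top",(q+ax*-.0).round(4))
for n,s in S.items():
    P=cloud(s); x,y,z=P[...,0],P[...,1],P[...,2]; b=blue(s)&(x>.45)&(x<.65)&(y>-.2)&(y<.12)&(z<.12)
    q1=P[b&(z>.065)&(y<-.08)]
    if len(q1): print(n,"rear post",len(q1),q1.mean(0).round(4),q1.min(0).round(4),q1.max(0).round(4))
    q1=P[b&(z>.08)&(y>-.0)]
    if len(q1): print(n,"lead post",len(q1),q1.mean(0).round(4),q1.min(0).round(4),q1.max(0).round(4))
    q1=P[b&(z>.03)&(z<.07)]; print(rect(q1))
s=ctrl.snapshot("wrist"); cv2.imwrite("pics/w4.png",s["color"][:,:,::-1])
cv2.imwrite("pics/s4.png",cv2.resize(S["scene"]["color"][130:340,180:450,::-1],None,fx=2.8,fy=2.8))
E
```

```text
6.2 F [ 0.56 -0.23 -2.79]
5.9 F [-1.01 -0.27 -1.15]
5.6 F [-2.35  2.26  5.7 ]
rest t 12.91 tcp [0.5347 0.0569 0.0638] bay [ 0.0044 -0.0003] rpy [ 3.141 -0.097  1.602] F [-1.66  1.59  5.55] w 0.252 gf 60.6
open t 13.55 tcp [0.5343 0.0574 0.0628] bay [0.0049 0.    ] rpy [-3.142 -0.098  1.602] F [-0.18 -0.05 -0.12] w 1.004 gf 0.0
above rear t 15.53 tcp [ 0.5395 -0.1058  0.1373] bay [-1.584e-01 -1.000e-04] rpy [ 3.141 -0.106  1.605] F [ 0.28 -0.69 -0.25] w 0.999 gf 0.0
expected post top [ 0.5392 -0.0982  0.0477]
scene rear post 106 [ 0.5427 -0.1009  0.0769] [ 0.5276 -0.1081  0.0654] [ 0.5529 -0.0924  0.0835]
scene lead post 79 [0.5379 0.0517 0.0918] [0.524  0.0466 0.0802] [0.5488 0.0584 0.0995]
(array([539.1, -19.8]), array([126.5, 172. ]), 1.33)
top rear post 76 [ 0.5391 -0.1003  0.0787] [ 0.5282 -0.1089  0.0652] [ 0.5491 -0.0937  0.0839]
top lead post 85 [0.5345 0.0533 0.0947] [0.5242 0.046  0.0803] [0.5447 0.0614 0.0999]
(array([537. , -18.1]), array([123. , 171.1]), 1.18)
```

View pics/s4.png

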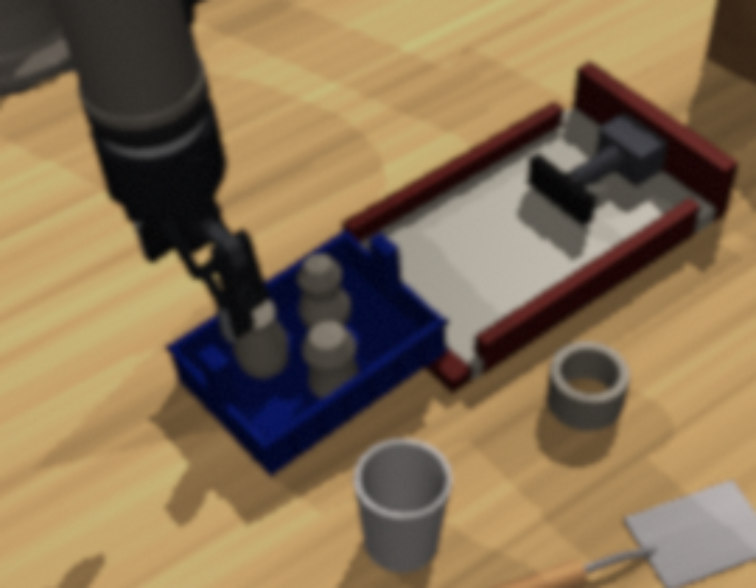

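View pics/w4.png

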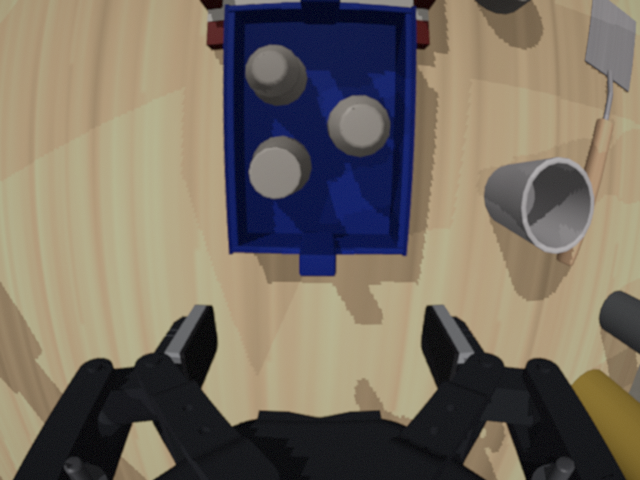

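The tray rests unaided with its leading edge on the kerb and its trailing edge on the table. Its rear post is at (317,262) in the wrist view, centred between the fingers. Next I grip the rear post, push over the kerb and level the tray.

```bash
python3 - <<'E'
from h import *
D=np.radians; xr=-.1528; th=D(5.98)
p,r=pose(xr,th,-1)
ctrl.servo_line(p,r,max_speed=.08); rep("down")
ctrl.close_gripper(); rep("closed")
for xr in (-.140,-.128,-.118,-.110):
    th=np.arctan2(.016,-xr); p,r=pose(xr,th,-1); ctrl.servo_line(p,r,max_speed=.035); print(xr,round(np.degrees(th),1),"F",Fm(2).round(2))
rep("d=60")
# level: pivot on the kerb corner while advancing slightly
for xr,th in ((-.104,D(6)),(-.098,D(4)),(-.092,D(2)),(-.086,0)):
    zr=.0165+xr*np.tan(th); p,r=pose(xr,th,-1,zr=zr); ctrl.servo_line(p,r,max_speed=.03); print(xr,round(np.degrees(th),1),"F",Fm(2).round(2))
rep("level")
import cv2
s=ctrl.snapshot("scene"); cv2.imwrite("pics/s5.png",cv2.resize(s["color"][130:340,180:450,::-1],None,fx=2.8,fy=2.8))
E
```

```text
down t 16.95 tcp [ 0.5399 -0.0983  0.0483] bay [-0.1508 -0.0006] rpy [ 3.14  -0.104  1.602] F [ 0.22  0.45 -0.19] w 1.001 gf 0.0
closed t 17.55 tcp [ 0.5394 -0.0983  0.0479] bay [-0.1509 -0.0002] rpy [ 3.141 -0.104  1.602] F [0.44 0.54 2.08] w 0.247 gf 58.8
-0.14 6.5 F [-3.   -0.08  2.88]
-0.128 7.1 F [-3.65 -0.18  3.43]
-0.118 7.7 F [-4.56 -0.25  5.19]
-0.11 8.3 F [-3.78 -0.51  4.64]
d=60 t 19.45 tcp [ 0.5383 -0.0579  0.0479] bay [-0.1105 -0.0003] rpy [ 3.141 -0.144  1.602] F [-4.02 -0.92  4.89] w 0.245 gf 59.5
-0.104 6.0 F [ 0.04 -1.27  1.38]
-0.098 4.0 F [-0.71 -0.48 -0.12]
-0.092 2.0 F [-0.16  0.23 -0.11]
-0.086 0.0 F [ 1.32 -0.01 -0.49]
level t 21.35 tcp [ 0.5367 -0.0252  0.0632] bay [-0.0778  0.0002] rpy [-3.141e+00 -2.000e-03  1.603e+00] F [ 2.3  -0.08 -0.31] w 0.25 gf 58.9
```

View pics/s5.png

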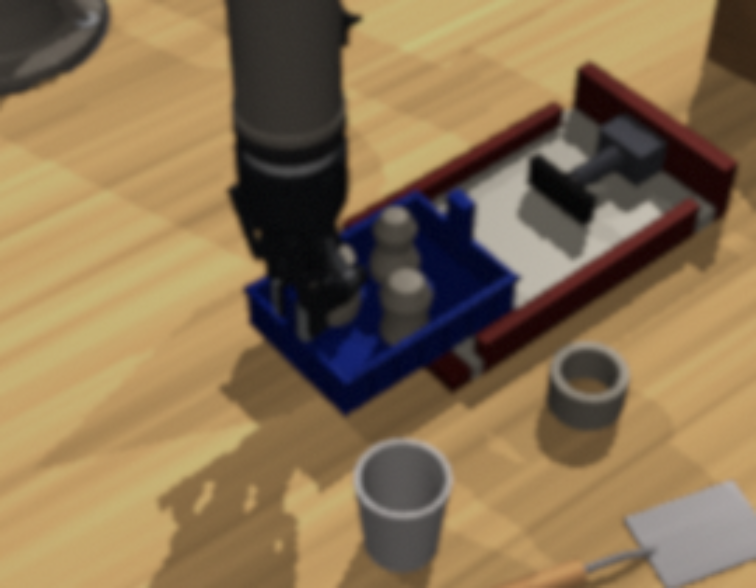

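The tray is level, with its front half on the deck at (430,270) and all the vases up. Next I slide it in flat and find the pad by feel.

```bash
python3 - <<'E'
from h import *
ctrl_z=.0162
p,r=pose(-.04,0,-1,zr=ctrl_z); ctrl.servo_line(p,r,max_speed=.04); print("F",Fm(2).round(2))
p,r=pose(-.005,0,-1,zr=ctrl_z); ctrl.servo_line(p,r,max_speed=.04); print("F",Fm(2).round(2)); rep()
for i in range(1,45):
    p,r=pose(-.005+.001*i,0,-1,zr=ctrl_z); ctrl.servo_line(p,r,max_speed=.015); f=Fm(3)
    print(i,round((B(ctrl.get_obs()["tool_pos"])[0]+.163)*1000,1),f.round(1))
    if f[0]<-8: break
rep()
E
```

```text
F [-2.75  0.73  4.16]
F [-3.69  0.16  5.72]
 t 23.79 tcp [0.5347 0.0547 0.0634] bay [ 0.0022 -0.0003] rpy [ 3.141 -0.     1.602] F [-3.23 -0.11  5.21] w 0.249 gf 59.7
1 165.5 [-4.6 -0.   5.9]
2 166.3 [-5.1 -0.3  5.9]
3 167.3 [-4.9  0.1  5.8]
4 168.3 [-5.2  0.3  5.6]
5 169.3 [-5.  -0.2  5.7]
6 170.3 [-5.1 -0.   5.4]
7 171.3 [-5.  -0.2  5.9]
8 172.3 [-4.8  0.1  5.7]
9 173.3 [-4.5 -0.1  5.5]
10 174.3 [-4.6 -0.2  5.4]
11 175.3 [-5.  -0.1  6.2]
12 176.3 [-5.1 -0.4  6. ]
13 177.3 [-4.5 -0.4  6.2]
14 178.3 [-5.1 -0.2  6.3]
15 179.3 [-5.1 -0.5  5.9]
16 180.3 [-4.4 -0.5  5.7]
17 181.3 [-5.1 -0.3  5.9]
18 182.3 [-4.7 -0.3  5.5]
19 183.3 [-5.  -0.3  5.9]
20 184.3 [-5.  -0.1  5.4]
21 185.3 [-5.1  0.1  5.5]
22 186.3 [-5.  -0.3  5.6]
23 187.1 [-5.2 -0.3  5.4]
24 187.6 [-5.7 -0.1  6.3]
25 188.0 [-7.   0.1  6.6]
26 188.4 [-8.1  0.6  7. ]
 t 31.59 tcp [0.5341 0.0779 0.0634] bay [ 0.0254 -0.0004] rpy [3.141 0.004 1.601] F [-7.52 -0.11  6.69] w 0.25 gf 59.9
```

```bash
python3 - <<'E'
from h import *
L=lambda:(B(ctrl.get_obs()["tool_pos"])[0]+.163)*1000
x=-.005+.026
for i in range(40):
    x+=.001; p,r=pose(x,0,-1,zr=.0162); ctrl.servo_line(p,r,max_speed=.02); f=Fm(3); l=L()
    print(i,round(l,1),f.round(1))
    if f[0]<-16.8 or l>193.2: break
ctrl.pause(.8); print("held",round(L(),1),Fm(5).round(1)); rep()
while L()>189.3:
    x-=.001; p,r=pose(x,0,-1,zr=.0162); ctrl.servo_line(p,r,max_speed=.02); f=Fm(2); print("back",round(L(),1),f.round(1))
    if f[0]>-1: break
rep("eased")
E
```

```text
0 188.9 [-8.6  0.3  7.1]
1 189.3 [-9.1 -0.1  7.2]
2 189.7 [-10.    0.7   7.7]
3 190.1 [-10.7   0.4   8.2]
4 190.6 [-12.2   0.6   8.2]
5 191.0 [-13.2   0.6   8.9]
6 191.4 [-14.    0.7   9.2]
7 191.7 [-13.3   0.4   9.3]
8 192.1 [-14.9   0.8   9.7]
9 192.5 [-16.1   0.9   9.7]
10 192.9 [-16.3   0.2  10.1]
11 193.4 [-17.4   0.6  11.2]
held 193.4 [-17.6   0.8  10.8]
 t 36.08 tcp [0.5345 0.0828 0.0634] bay [ 0.0303 -0.001 ] rpy [-3.141  0.013  1.597] F [-17.32   0.83  10.27] w 0.248 gf 60.4
back 193.4 [-15.6   0.    9.7]
back 193.4 [-14.8  -0.4   8.9]
back 193.4 [-13.4  -0.2   9.3]
back 193.4 [-11.6  -0.6   8.1]
back 193.4 [-9.9 -1.   7.5]
back 193.0 [-8.8 -0.8  6.7]
back 192.7 [-8.4 -0.8  6.2]
back 192.3 [-7.5 -1.5  6.3]
back 191.8 [-6.6 -1.5  6. ]
back 191.4 [-5.3 -1.4  5.7]
back 191.0 [-5.4 -1.1  5.1]
back 190.6 [-4.8 -1.5  5.2]
back 190.3 [-3.5 -2.2  4.3]
back 189.8 [-2.4 -2.8  4.3]
back 189.1 [ 0.2 -3.3  4.5]
eased t 40.33 tcp [0.5339 0.0786 0.0634] bay [ 0.0261 -0.0002] rpy [ 3.141e+00 -2.000e-03  1.603e+00] F [-0.11 -3.17  4.71] w 0.244 gf 59.7
```

```bash
python3 - <<'E'
from h import *
from vis import *
ctrl.gripper_open(); ctrl.pause(.3)
p=ctrl.get_obs()["tool_pos"]; ctrl.servo_line([p[0],p[1],.17],max_speed=.1)
ctrl.servo_line([.5,-.2,.22],max_speed=.2); rep()
for n in("scene","top"):
    s=ctrl.snapshot(n); P=cloud(s); x,y,z=P[...,0],P[...,1],P[...,2]
    b=blue(s)&(x>.42)&(x<.65)&(y>-.05)&(y<.3)
    for lo,hi in((.05,.062),(.085,.105)):
        q=P[b&(z>lo)&(z<hi)]; print(n,np.median(q[:,2]).round(4),rect(q),"bay x",((q[:,:2]-BO)@bx).min().round(4),((q[:,:2]-BO)@bx).max().round(4))
    c=s["color"][130:340,180:450] if n=="scene" else s["color"][180:340,130:430]
    cv2.imwrite(f"pics/{n}6.png",cv2.resize(c[:,:,::-1],None,fx=2.6,fy=2.6))
E
```

```text
t 44.05 tcp [ 0.5002 -0.1983  0.2199] bay [-0.2496  0.0422] rpy [-3.142e+00 -1.000e-03  1.605e+00] F [ 0.33 -0.17  0.46] w 1.004 gf 0.0
scene 0.0556 (array([532.6, 158.8]), array([129.5, 179.4]), 1.37) bay x 0.0165 0.1959
scene 0.095 (array([534.3, 154.8]), array([ 24.6, 168.2]), 2.5) bay x 0.0181 0.1862
top 0.0557 (array([532.9, 159.5]), array([123.2, 181.5]), 1.51) bay x 0.0165 0.1978
top 0.0958 (array([531.8, 155.1]), array([ 20.4, 169.4]), 1.45) bay x 0.018 0.1874
```

View pics/scene6.png

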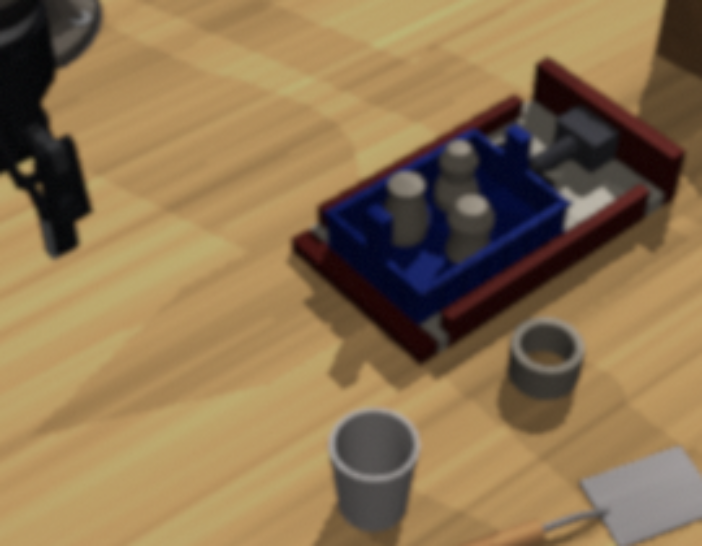

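View pics/top6.png

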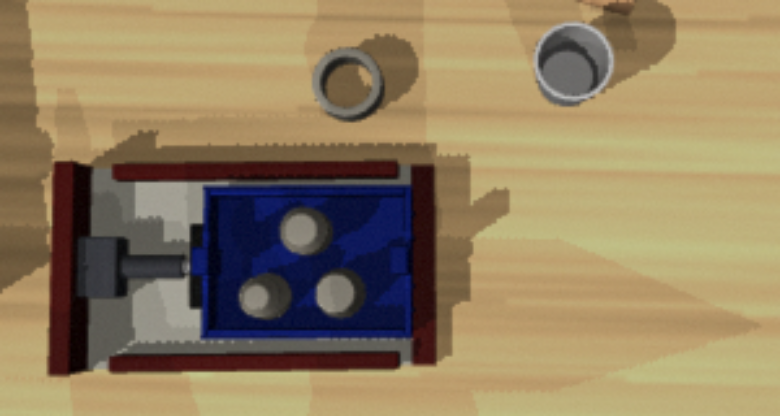

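The tray lies flat on the deck (rim at 56 mm, square to the bay). It is wholly past the kerb, its leading end touches the pad at column 200, and the vases stand. The cup and ring are where they were.

```bash
python3 -c "
from plant import ctrl
print(ctrl.job_done())"
```

```text
the job is handed in; nothing more can be done
None
```

The job is handed in: the tray lies flat and wholly on the deck, pressed home at about 13 N (estimated) for over half a second and left resting on the buffer, with all three vases standing and the cup and ring undisturbed, at about 44 s of the allowed 72 s.

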